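# Clamp the bench pin with the cam lever

## Robot

A 6-joint arm with a two-finger parallel gripper is mounted at the origin on the work surface. World frame = base frame: x ahead of the robot, y to its left, z up, the work surface at z = 0. Lengths are in m, angles in rad, forces in N, time in s.
With the tool pointing down it reaches from about 0.35 to 0.85 m from the base axis. Payload 8.1 kg.
Tool frame: the origin (TCP) lies at the very end of the fingers, on their centre line; the grasp point (between the pads) lies 19 mm behind it; x points along the fingers, y is the direction in which the jaws open and shut, and the axes are right-handed (so a half turn about x gives the same grasp; the last joint's range is limited). The gripper opens to 93 mm and grips with 3 to 60 N. Pads are 15 mm wide; open, the fingers measure 128 mm over their backs; the gripper's body (75 mm by 188 mm) begins 65 mm behind the grasp point.
Start: joints at [-1.355, 0.13, 1.488, -0, 1.523, -0.085], TCP at [0.178, -0.573, 0.219] pointing down, gripper open.
Joint ranges: [-2.96, 2.96], [-0.89, 2.26], [0.02, 2.5], [-1.34, 4.48], [0, 2.73], [-2.66, 2.66]. Speed limits (rad/s): [2.39, 2.39, 2.79, 3.14, 3.14, 3.14].

## Interface

Orientations are given as a rotation vector (axis times angle).
In Python, from plant import * gives the robot as it stands. The module is installed in compiled form; this text tells all that it offers.
- The arm moves only by the tool apply_moves, never from a script. Its argument "series" is a list of rows, each an object with "jaw": the gripper's target within -1 to 1 (shut at 1, half-way at 0, fully open at -1); "linear": the shift along the tool's x, y, z normalised to -1 to 1, where 1 is 0.6 m, a list of three; "roll": the turn about the tool's x normalised to -1 to 1, where 1 is 30 degrees. A call has 1 to 20 rows; each row is the pose to reach, as a shift and turn from the pose measured when the call began, along the tool's axes at that moment; what a row does not reach only later rows make up. A row lasts 1/8 s, in which the tool goes at most 62.5 mm and 10.7 degrees, less where a joint would pass 70% of its speed; a pose out of reach is approached as far as the arm can. A call with a number of a shift or a turn outside -1 to 1 is refused whole. A call with a gripper value outside its range is refused whole. The fingers move at their own pace and stop on an object; "force" is the grip in N (left out, the last holds). Time passes only in rows, so rows that repeat a pose let the fingers close. It gives the time, the measured TCP pose, the force and the opening at its end, in the units of the state.
- read_state(): the state, without advancing time (a new reading comes with each control period).
- read_camera(name): name is "side" or "top"; returns a dict with "pixels" (480x640x3 uint8, blue, green, red), "intrinsics" (3x3 intrinsics, pixels), "D" ([k1, k2, p1, p2, k3] as OpenCV has them; the pictures are not rectified), "rvec" (rotation vector, rad) and "tvec" (3), from world to camera coordinates, as OpenCV has them. Camera axes: x right, y down, z forward; pixel columns grow to the right and rows downward; lengths in m; the calibration is good to about 2 mm. A picture is of the moment at which its call begins. There is no depth.
- close_job(): hands the job in, once; it reports no verdict.
The state is a dict: "t": time; "q": joint angles; "dq": joint speeds; "joint_torque": joint torques, N m; "tool_pos": TCP position; "orientation": TCP orientation; "force": force on the tool from outside, world axes, zero at the start; "wrist_torque": the same for the moment, N m; "opening": finger opening in m.
Only numpy, scipy, OpenCV 4.12 (cv2) and the standard library are available. Lean on these libraries where they do the work, as an engineer would, in place of code of your own. Each camera call takes 0.05 s, during which the arm holds its last target. There are 200 camera calls.

## Task

Put the notched wooden bench pin into its holder, tail first and lying flat between the jaws, and push it gently home until it bears on the end stop. Let go of it, then swing the holder's cam lever round until it snaps over centre and clamps the pin; do not force the lever, the stop or the jaws, leave the other things on the bench where they are, and finish clear of everything.

Things in the scene. Friction and masses are not known exactly. Their poses are not given: they have to be found in the camera images.
- bench_pin: a light hardwood block 150 long (x) x 46 wide (y) x 18 thick (z) mm, 90 g, lying flat. Origin: centre of its underside. Its +x end is the plain square tail that goes into the holder; its -x end has a stepped notch 35 mm deep between two prongs and stays outside. Solid, good to grasp across y, from x = -40 to +75 mm. The offcut, the other wood on the bench, is shorter and has no notch
- pin_tail (a point): centre of the pin's tail face: 75 mm from the pin's origin along its +x, 9 mm above its underside
- holder: the pin's holder, a clamp fixed to the bench. Origin: under its grey base plate, on the channel's line; +x is the way the pin goes in, +y the lever's side. Base plate x -27 to +80, y -45 to +110 mm, with a 36 mm wide tongue to x = -91; its top, z = 20, is the channel's floor, open above and in front. Fixed jaw: face at y = -23, x -25 to +25, top at z = 41 mm. A clamped pin lies against it, its middle at y = 0
- pad_mid (a point): middle of the face of the sprung pad, 40 mm long (along the holder's x), z = 21.5 to 39.5 mm, that the lever's cam pushes towards the fixed jaw. Open, it stands at the holder's y = +30 mm, so a 46 mm pin has 7 mm of play; the cam can move it 14 mm and it then squeezes the pin with about 60 N. Guide rails beside it, z up to 30 mm, at y = 34 to 56 mm
- stop_middle (a point): middle of the end stop's range, fixed in the holder at x = 22 mm, y = 0, z = 31.5 mm. The stop closes the channel's rear: a rubber-faced block 30 mm wide, z = 23 to 40 mm, its face set anywhere within 16 mm before or behind this point; the setting differs each time, is not measured and has to be felt. Its cushion gives 1 mm for each 5 N and recovers; over 10 N spoils it
- lever (a joint): cam lever about its upright pivot, rad: 0 = open, bar along the holder's +y; grows counter-clockwise from above, the bar swinging to the holder's -x, to its end at 1.55. Below 0.4 it is loose and stays put. With a pin inside it stiffens from 0.4, takes up to 10 N pushed squarely 70 mm from the pivot, springs back if let go before centre (1.25), then snaps by itself to 1.55. Over 25 N harms it
- lever_pivot (a point): the lever's pivot, at the holder's x = 0, y = 80, z = 52 mm, the mid height of the lever's bar. Bar: 14 mm wide, z = 46 to 58 mm, reaching 97 mm from the pivot. Under it, around the pivot, turns a steel eccentric, z = 22 to 45 mm, that comes out to 31 mm from the pivot, on the open lever towards the holder's -x
- lever_knob (a point): top centre of the upright black knob near the end of the lever's bar, 95 mm from the pivot, 88 mm above the bench; the knob is a round post 18 mm in diameter and stands 30 mm above the bar
- offcut: bystander: plain wood offcut 80 x 45 x 18 mm, no notch; origin at its underside's centre
- charcoal: bystander: black charcoal block 70 x 100 x 35 mm; origin at its underside's centre
- bench_block: bystander: square steel block 65 x 65 x 22 mm; origin at its underside's centre
- hammer: bystander: hammer 220 mm long lying along its x; origin at its middle
- jar: bystander: open glass jar, 64 mm across, 80 mm high; origin at its underside's centre
- pliers: bystander: small pliers 140 mm long, 10 mm high, lying along their x; origin at the rivet
- tweezers: bystander: steel tweezers 120 mm long, 4 mm high, lying along their x; origin at their middle
Mind the look-alikes: they are no part of the job. What is shaped like the bench_pin but black or blue is not meant.

How it is judged:
By the outcome, as a careful person would: the job done as asked, in the order asked, and still so for the second after the job is handed in, with the robot touching nothing.
It also fails if it takes over 72 s, if anything falls off the work surface, if the arm or the gripper's body presses on something with over 40 N, if the wrist force passes 120 N, or if a joint passes its speed limit or range.

## Working session

There is one attempt and no reset: what is moved stays moved. The work goes in short steps, Python scripts to look and compute and a tool call to move; the robot and the scene stay as the last step left them, time stands still between calls to the robot, and variables do not carry over. Pictures are saved under pics/ and viewed, about 8 in all and at most 12, crops included, and the job is handed in when it is done.

Besides the shell and the picture viewer there is one more tool, called by a JSON object that holds its "op" and its "data". apply_moves: Moves the arm, as the interface text tells. Its arguments: {"type":"object","properties":{"series":{"type":"array"},"force":{"type":"number"}},"required":["series"]}

```bash
mkdir -p pics
cat > h.py <<'E'
import numpy as np, cv2
from plant import *
def cam(n):
    c=read_camera(n); 
    c={k:np.array(v) for k,v in c.items()}; c['R']=cv2.Rodrigues(c['rvec'].astype(float))[0]; return c
def ray(c,uv):
    p=cv2.undistortPoints(np.array(uv,float).reshape(-1,1,2),c['intrinsics'],c['D']).reshape(-1,2)
    d=np.c_[p,np.ones(len(p))]@c['R']; o=-c['R'].T@c['tvec'].reshape(3); return o,d
def onplane(c,uv,z):
    o,d=ray(c,uv); return o+d*((z-o[2])/d[:,2])[:,None]
def proj(c,P):
    return cv2.projectPoints(np.array(P,float).reshape(-1,1,3),c['rvec'].astype(float),c['tvec'].astype(float),c['intrinsics'],c['D'])[0].reshape(-1,2)
E
python3 - <<'E'
from h import *
for n in('top','side'):
    c=cam(n); cv2.imwrite(f'pics/{n}0.png',c['pixels']); print(n,-c['R'].T@c['tvec'].reshape(3), c['R'][2], c['intrinsics'][0,0],c['D'])
s=read_state(); print({k:np.round(v,3) for k,v in s.items()})
E
```

```text
top [ 0.47004658 -0.07116697  1.44200661] [ 0.06606331  0.00272135 -0.99781172] 535.9811091753361 [-0.02789805  0.          0.          0.          0.        ]
side [0.05397428 0.68514164 1.07615597] [ 0.37502679 -0.57025098 -0.73086848] 435.77078772991433 [-0.05941872  0.          0.          0.          0.        ]
{'t': np.float64(0.1), 'q': array([-1.355,  0.131,  1.489, -0.   ,  1.523, -0.085]), 'dq': array([-0.001,  0.001, -0.004, -0.001,  0.001,  0.001]), 'joint_torque': array([ 1.0000e-03, -5.6134e+01, -4.9310e+01,  7.7000e-02,  2.9000e-02,
       -0.0000e+00]), 'tool_pos': array([ 0.178, -0.573,  0.218]), 'orientation': array([ 2.06 ,  0.314, -2.06 ]), 'force': array([ 0.204, -0.607, -0.626]), 'wrist_torque': array([-0.002, -0.012,  0.023]), 'opening': np.float64(0.093)}
```

View pics/top0.png

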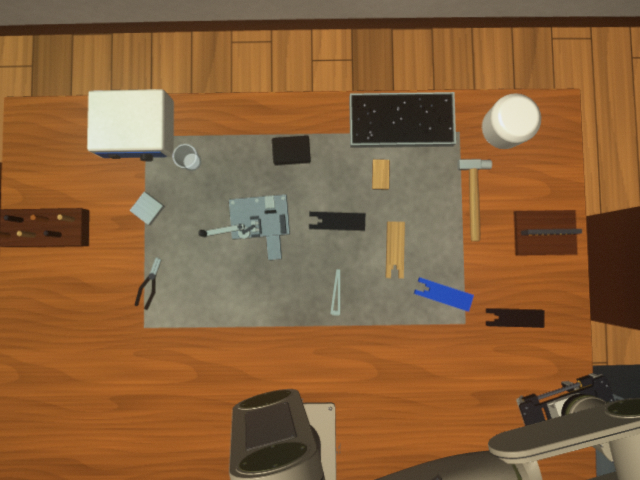

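View pics/side0.png

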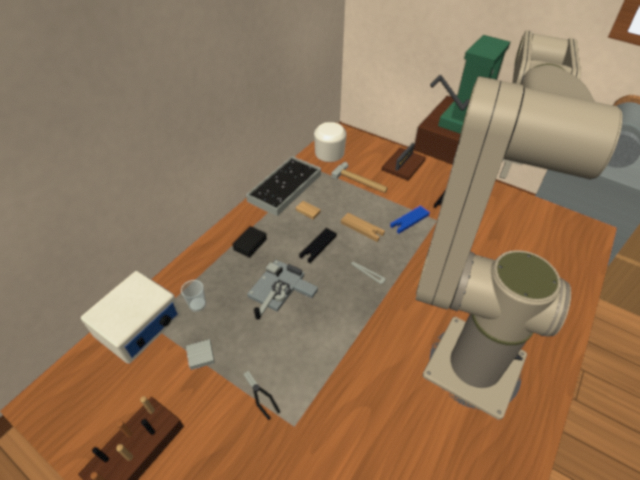

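Top view: the wooden pin is at (396,250) with its notch towards the robot. The things it could be taken for are the black pins (337,220) and (515,318), the blue pin (444,294) and the offcut (380,174), which is short with no notch. The holder is at (258,216), with its tongue at (274,250) and its knob at (203,233). I choose (396,250) because it is wood, notched and long.

```bash
cat > m.py <<'E'
from h import *
c=cam('top'); im=c['pixels']
hsv=cv2.cvtColor(im,cv2.COLOR_BGR2HSV)
m=np.zeros(im.shape[:2],np.uint8); m[205:290,375:415]=cv2.inRange(hsv,(8,80,120),(30,255,255))[205:290,375:415]
k=max(cv2.findContours(m,0,1)[0],key=cv2.contourArea)
P=onplane(c,k.reshape(-1,2),0.018)[:,:2].astype(np.float32)
r=cv2.minAreaRect(P*1000); print('pin rect mm',r); print(cv2.boxPoints(r))
# scaled mask near z
g=cv2.resize(im[180:290,190:420],None,fx=3.4,fy=3.4,interpolation=cv2.INTER_CUBIC)
cv2.imwrite('pics/crop1.png',g)
# blue-grey base plate mask
s=im[:,:,0].astype(int)-im[:,:,2]
m=np.zeros(im.shape[:2],np.uint8); m[185:270,220:300]=(s[185:270,220:300]>12)*255
m=cv2.morphologyEx(m,cv2.MORPH_CLOSE,np.ones((3,3)))
k=max(cv2.findContours(m,0,1)[0],key=cv2.contourArea)
print('plate',cv2.boundingRect(k),cv2.contourArea(k))
P=onplane(c,k.reshape(-1,2),0.02)[:,:2]*1000
a=cv2.approxPolyDP(k,2.5,True); 
for p,q in zip(a.reshape(-1,2),onplane(c,a.reshape(-1,2),0.02)): print(p,np.round(q[:2]*1000,1))
E
python3 m.py
```

```text
pin rect mm ((510.32305908203125, -274.3248596191406), (49.54136276245117, 152.6481170654297), 87.44359588623047)
[[ 432.9701  -295.66663]
 [ 585.4663  -302.47516]
 [ 587.676   -252.9831 ]
 [ 435.1798  -246.17456]]
plate (232, 201, 23, 23) 155.0
[254 201] [644.2  99.1]
[250 202] [641.7 109.8]
[252 206] [630.9 104.5]
[244 203] [639.2 125.9]
[243 213] [612.4 128.7]
[237 202] [642.1 144.6]
[238 209] [623.3 142. ]
[233 211] [618.1 155.4]
[237 214] [610.  144.7]
[232 215] [607.4 158.1]
[232 223] [586.  158.1]
[236 220] [593.9 147.4]
[247 223] [585.5 118.1]
[250 212] [614.9 109.9]
[244 211] [617.7 126. ]
[245 205] [633.8 123.2]
[251 209] [622.9 107.2]
```

View pics/crop1.png

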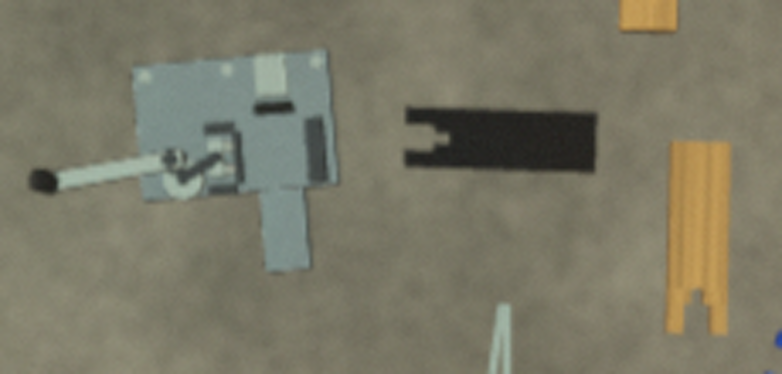

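The crop confirms the choice: the pin at crop (698,238) has its notch at the bottom and its tail up, which is world +x. The holder's plate and tongue corners are readable, so I'll fit the holder frame to them.

```bash
cat >> h.py <<'E'
def goto(pos,yaw=None,pr=True):
    """shift/roll, in move units, to world pos; yaw = wanted world angle of the tool-y axis (mod pi)"""
    s=read_state(); R=cv2.Rodrigues(np.array(s['orientation'],float))[0]; p=np.array(s['tool_pos'])
    y=np.arctan2(R[1,1],R[0,1]); l=R.T@(np.array(pos)-p)/0.6; roll=0
    if yaw is not None:
        d=(yaw-y+np.pi/2)%np.pi-np.pi/2; roll=-d/np.radians(30)  # tool x points down
    print('t',round(float(s['t']),2),'tcp',np.round(p*1000,1),'tooly deg',round(np.degrees(y),2),'xaxis',np.round(R[:,0],3),'F',np.round(s['force'],1),'open',round(float(s['opening']),4))
    print(' -> linear',np.round(l,4),'roll',round(roll,4), 'dist mm',round(600*np.linalg.norm(l),1))
E
cat > f.py <<'E'
from h import *
c=cam('top')
f=lambda L:np.array(L,float)/3.4+[190,180]-0.35
H=np.array([[80,-45],[80,110],[-27,-45],[-27,110],[-91,18],[-91,-18]],float)
W=onplane(c,f([[327,50],[134,67],[339,183],[144,201],[266,272],[311,269]]),0.02)[:,:2]*1000
A,B=H-H.mean(0),W-W.mean(0); z=(A[:,0]+1j*A[:,1]).conj()@(B[:,0]+1j*B[:,1]); th=np.angle(z)
Rm=np.array([[np.cos(th),-np.sin(th)],[np.sin(th),np.cos(th)]]); t=W.mean(0)-Rm@H.mean(0)
print('holder',np.round(t,1),'yaw deg',np.degrees(th),'scale',abs(z)/(A**2).sum()); print(np.round(W-H@Rm.T-t,1))
toH=lambda uv,z:np.round((onplane(c,f(uv),z/1000)[:,:2]*1000-t)@Rm,1)
k=toH([[42,181]],88)[0]; print('knob',k,'lever',np.degrees(np.arctan2(-k[0],k[1]-80)))
print('stop front/back z40',toH([[272,101],[274,114]],40),'stop z23',toH([[274,114]],23))
P=onplane(c,f([[671,142],[731,143],[727,334],[666,333]]),0.018)[:,:2]*1000; print('pin corners',np.round(P,1), 'mean',P.mean(0))
a=(P[0]+P[1]-P[2]-P[3])/2; print('len',np.linalg.norm(a),'yaw',np.degrees(np.arctan2(a[1],a[0])))
print('bystander dist: black pin',onplane(c,f([[405,107],[596,172]]),.018)[:,:2]*1000)
# side view check: pin tail corners & holder corners projected
s=cam('side'); g=s['pixels'].copy()
def mk(P,col):
    for q in proj(s,P): cv2.circle(g,tuple(int(round(v*8)) for v in q),8,col,-1,shift=3)
Hw=np.c_[(H@Rm.T+t)/1000,np.full(6,.02)]; mk(Hw,(0,0,255)); mk(np.c_[P/1000,np.full(4,.018)],(255,0,255))
mk(np.r_[Rm@[-0.0,175]+t,88][None]/1000,(0,255,0))
cv2.imwrite('pics/side1.png',cv2.resize(g[190:330,230:400],None,fx=4,fy=4,interpolation=cv2.INTER_CUBIC))
goto([0.480,-0.273,0.150],np.radians(88))
E
python3 f.py
```

```text
holder [578.8  51.7] yaw deg 4.2443145374438895 scale 0.9888116378307527
[[-0.9  1.2]
 [-0.9 -1.5]
 [ 1.   0.6]
 [ 0.3 -1.2]
 [ 0.7  0.1]
 [-0.1  0.9]]
knob [ -9.7 172.9] lever 5.960844764427468
stop front/back z40 [[40.5  0.9]
 [30.3  0.2]] stop z23 [[32.1  1.6]]
pin corners [[ 585.1 -255. ]
 [ 583.7 -302.1]
 [ 434.6 -295.5]
 [ 436.  -248. ]] mean [ 509.84582793 -275.13531891]
len 149.3057076259455 yaw -2.6092856452201345
bystander dist: black pin [[ 615.35811219  -46.80119385]
 [ 562.30296182 -195.76062994]]
t 0.25 tcp [ 177.7 -572.8  218.1] tooly deg -72.77 xaxis [-0.     0.001 -1.   ] F [-0.5 -0.3 -0.6] open 0.0931
 -> linear [ 0.1139 -0.3278 -0.6292] roll 0.6412 dist mm 431.1
```

View pics/side1.png

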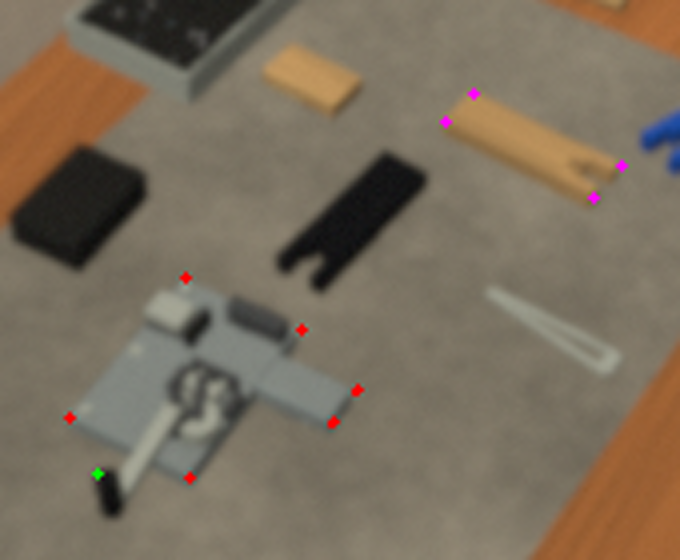

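The side view agrees to 1–2 mm: the red plate and tongue corners, the magenta pin corners and the green knob (open position, lever about 0.1 rad now) all land on their objects. The pin is at (510,-275) mm with yaw -2.6°. The holder is at (579,52) mm with yaw 4.2°. I'm moving above the grasp point at pin x = -30.

{"op": "apply_moves", "data": {"series": [{"jaw": -1,"linear": [0.05,-0.16,-0.315],"roll": 0.66},{"jaw": -1,"linear": [0.12,-0.3278,-0.6292],"roll": 0.66},{"jaw": -1,"linear": [0.19,-0.3278,-0.6292],"roll": 0.66},{"jaw": -1,"linear": [0.19,-0.3278,-0.6292],"roll": 0.66},{"jaw": -1,"linear": [0.19,-0.3278,-0.6292],"roll": 0.66},{"jaw": -1,"linear": [0.19,-0.3278,-0.6292],"roll": 0.66},{"jaw": -1,"linear": [0.19,-0.3278,-0.6292],"roll": 0.66},{"jaw": -1,"linear": [0.19,-0.3278,-0.6292],"roll": 0.66},{"jaw": -1,"linear": [0.19,-0.3278,-0.6292],"roll": 0.66},{"jaw": -1,"linear": [0.19,-0.3278,-0.6292],"roll": 0.66},{"jaw": -1,"linear": [0.19,-0.3278,-0.6292],"roll": 0.66}], "force": 20}}

```text
t: 1.62
tool_pos: [0.4795, -0.2744, 0.105]
orientation: [-2.198, 0.051, 2.197]
force: [0.1, -0.7, 0.6]
opening: 0.0928
```

Run:
```python
from h import *
goto([0.480,-0.2737,0.004],np.radians(87.4))
```

```text
t 1.62 tcp [ 479.5 -274.4  105. ] tooly deg -92.68 xaxis [ 0.001  0.    -1.   ] F [ 0.1 -0.7  0.6] open 0.0928
 -> linear [ 0.1683 -0.0011 -0.0006] roll -0.0026 dist mm 101.0
```

{"op": "apply_moves", "data": {"series": [{"jaw": -1,"linear": [0.09,-0.001,0]},{"jaw": -1,"linear": [0.168,-0.001,0]},{"jaw": -1,"linear": [0.168,-0.001,0]},{"jaw": 1,"linear": [0.168,-0.001,0]},{"jaw": 1,"linear": [0.168,-0.001,0]},{"jaw": 1,"linear": [0.168,-0.001,0]},{"jaw": 1,"linear": [0.168,-0.001,0]},{"jaw": 1,"linear": [0.168,-0.001,0]},{"jaw": 1,"linear": [0.168,-0.001,0]},{"jaw": 1,"linear": [0.168,-0.001,0]}], "force": 20}}

```text
invalid input
```

{"op": "apply_moves", "data": {"series": [{"jaw": -1,"linear": [0.09,-0.001,0],"roll": 0},{"jaw": -1,"linear": [0.168,-0.001,0],"roll": 0},{"jaw": -1,"linear": [0.168,-0.001,0],"roll": 0},{"jaw": 1,"linear": [0.168,-0.001,0],"roll": 0},{"jaw": 1,"linear": [0.168,-0.001,0],"roll": 0},{"jaw": 1,"linear": [0.168,-0.001,0],"roll": 0},{"jaw": 1,"linear": [0.168,-0.001,0],"roll": 0},{"jaw": 1,"linear": [0.168,-0.001,0],"roll": 0}], "force": 20}}

```text
t: 2.62
tool_pos: [0.4797, -0.2737, 0.0043]
orientation: [-2.198, 0.051, 2.197]
force: [-0.3, -0.0, -1.2]
opening: 0.0478
```

{"op": "apply_moves", "data": {"series": [{"jaw": 1,"linear": [0,0,0],"roll": 0},{"jaw": 1,"linear": [0,0,0],"roll": 0},{"jaw": 1,"linear": [-0.06,0,0],"roll": 0},{"jaw": 1,"linear": [-0.14,0,0],"roll": 0},{"jaw": 1,"linear": [-0.14,0,0],"roll": 0},{"jaw": 1,"linear": [-0.14,0,0],"roll": 0}], "force": 20}}

```text
t: 3.38
tool_pos: [0.4793, -0.2735, 0.0877]
orientation: [-2.198, 0.051, 2.197]
force: [-0.5, -0.7, -0.7]
opening: 0.0459
```

```bash
cat > hp.py <<'E'
from h import *
T=np.array([.5788,.0517]); TH=np.radians(4.24)
def hw(x,y,z): return [*(T+np.array([[np.cos(TH),-np.sin(TH)],[np.sin(TH),np.cos(TH)]])@[x/1000,y/1000]),z/1000]
def hpos():
    s=read_state(); d=np.array(s['tool_pos'][:2])-T; F=np.array(s['force'])
    R=np.array([[np.cos(TH),np.sin(TH)],[-np.sin(TH),np.cos(TH)]]); print('holder tcp',np.round(R@d*1000,1),'F',np.round(R@F[:2],1),F[2].round(1))
E
python3 - <<'E'
from hp import *
goto(hw(-150,3.5,90),np.pi/2+TH)
E
```

```text
t 3.38 tcp [ 479.3 -273.5   87.7] tooly deg -92.68 xaxis [ 0.  0. -1.] F [-0.5 -0.7 -0.7] open 0.0459
 -> linear [-0.0036 -0.5249  0.1086] roll -0.2305 dist mm 321.6
```

{"op": "apply_moves", "data": {"series": [{"jaw": 1,"linear": [-0.01,-0.06,0.012],"roll": -0.05},{"jaw": 1,"linear": [-0.01,-0.15,0.031],"roll": -0.15},{"jaw": 1,"linear": [-0.01,-0.24,0.05],"roll": -0.23},{"jaw": 1,"linear": [-0.01,-0.33,0.07],"roll": -0.23},{"jaw": 1,"linear": [-0.005,-0.42,0.088],"roll": -0.23},{"jaw": 1,"linear": [-0.004,-0.5,0.104],"roll": -0.23},{"jaw": 1,"linear": [-0.004,-0.525,0.1086],"roll": -0.23},{"jaw": 1,"linear": [-0.004,-0.525,0.1086],"roll": -0.23},{"jaw": 1,"linear": [-0.004,-0.525,0.1086],"roll": -0.23}]}}

```text
t: 4.5
tool_pos: [0.4289, 0.0431, 0.0897]
orientation: [2.183, 0.08, -2.185]
force: [-0.8, 0.1, -0.9]
opening: 0.0457
```

Run:
```python
from hp import *
goto(hw(-150,3.5,35),np.pi/2+TH)
c=cam('top'); im=c['pixels']; cv2.imwrite('pics/top2.png',cv2.resize(im[170:320,190:330],None,fx=4,fy=4,interpolation=cv2.INTER_CUBIC))
```

```text
t 4.5 tcp [428.9  43.1  89.7] tooly deg -85.81 xaxis [-0.001 -0.    -1.   ] F [-0.8  0.1 -0.9] open 0.0457
 -> linear [ 0.0912 -0.0016 -0.0003] roll -0.0017 dist mm 54.7
```

View pics/top2.png

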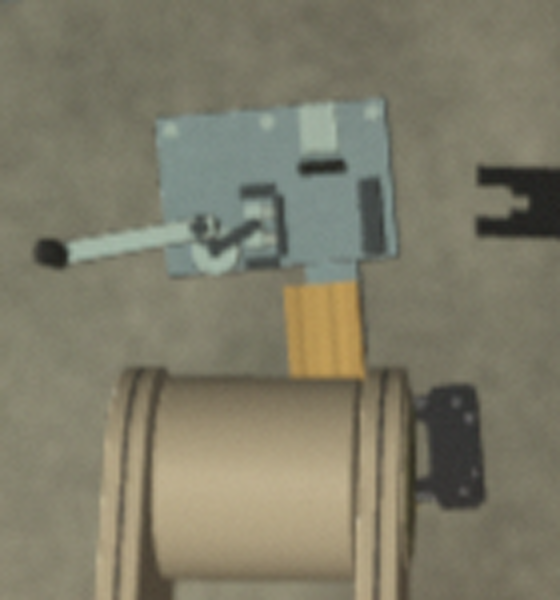

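The pin hangs level in front of the channel. Its tail edge is at crop (286–357,284), the pad face near (284,222), the fixed jaw face near (361,215) and the stop front near (322,172). I'll check these in the holder frame.

Run:
```python
from hp import *
c=cam('top'); im=c['pixels']
R=np.array([[np.cos(TH),-np.sin(TH)],[np.sin(TH),np.cos(TH)]])
f=lambda L:np.array(L,float)/4+[190,170]-0.37
toH=lambda uv,z:np.round((onplane(c,f(uv),z/1000)[:,:2]-T)@R*1000,1)
print('tail',toH([[286,286],[357,282]],103.7),'jaw',toH([[361,215]],41),'pad',toH([[284,222]],39.5),'stop',toH([[322,172]],40))
hsv=cv2.cvtColor(im,cv2.COLOR_BGR2HSV); m=np.zeros(im.shape[:2],np.uint8)
m[225:262,250:290]=cv2.inRange(hsv,(8,80,120),(30,255,255))[225:262,250:290]
for r in (243,247,251,255,258):
    x=np.flatnonzero(m[r]); print(r,toH((np.array([[x[0]-.5,r],[x[-1]+.5,r]])-[190,170]+.37)*4,103.7).tolist())
```

```text
tail [[-44.4  23.4]
 [-45.8 -21.1]] jaw [[  1.2 -22.9]] pad [[ 1.1 28. ]] stop [[31.8  0.4]]
243 [[-48.9, 25.3], [-53.0, -22.0]]
247 [[-58.9, 26.1], [-63.0, -21.2]]
251 [[-68.9, 26.9], [-73.0, -20.4]]
255 [[-79.0, 25.2], [-83.1, -22.1]]
258 [[-86.5, 25.8], [-90.6, -21.4]]
```

{"op": "apply_moves", "data": {"series": [{"jaw": 1,"linear": [0.05,-0.0017,0],"roll": 0},{"jaw": 1,"linear": [0.1,-0.0017,0],"roll": 0},{"jaw": 1,"linear": [0.105,-0.0017,0],"roll": 0},{"jaw": 1,"linear": [0.105,-0.0017,0],"roll": 0},{"jaw": 1,"linear": [0.105,-0.0017,-0.015],"roll": 0},{"jaw": 1,"linear": [0.105,-0.0017,-0.03],"roll": 0},{"jaw": 1,"linear": [0.105,-0.0017,-0.03],"roll": 0}]}}

```text
t: 5.48
tool_pos: [0.4485, 0.0453, 0.0278]
orientation: [2.186, 0.079, -2.183]
force: [0.1, 0.4, -1.3]
opening: 0.0455
```

Run:
```python
from hp import *
hpos(); goto(hw(-84,3.5,25.5),np.pi/2+TH)
```

```text
holder tcp [-130.4    3.3] F [0.1 0.4] -1.3
t 5.47 tcp [448.5  45.3  27.8] tooly deg -85.86 xaxis [ 0.002 -0.    -1.   ] F [ 0.1  0.4 -1.3] open 0.0455
 -> linear [ 0.004  -0.0005 -0.0774] roll -0.0033 dist mm 46.5
```

{"op": "apply_moves", "data": {"series": [{"jaw": 1,"linear": [0.002,0,-0.01],"roll": 0},{"jaw": 1,"linear": [0.003,0,-0.02],"roll": 0},{"jaw": 1,"linear": [0.003,0,-0.03],"roll": 0},{"jaw": 1,"linear": [0.003,0,-0.04],"roll": 0},{"jaw": 1,"linear": [0.003,0,-0.05],"roll": 0},{"jaw": 1,"linear": [0.003,0,-0.05],"roll": 0}]}}

```text
t: 6.22
tool_pos: [0.4789, 0.0475, 0.0262]
orientation: [2.186, 0.079, -2.183]
force: [-0.7, 0.4, -0.2]
opening: 0.0457
```

{"op": "apply_moves", "data": {"series": [{"jaw": 1,"linear": [0,0,-0.007],"roll": 0},{"jaw": 1,"linear": [0,0,-0.014],"roll": 0},{"jaw": 1,"linear": [0,0,-0.02],"roll": 0},{"jaw": 1,"linear": [0,0,-0.025],"roll": 0},{"jaw": 1,"linear": [0,0,-0.025],"roll": 0}]}}

```text
t: 6.85
tool_pos: [0.494, 0.0486, 0.0262]
orientation: [2.187, 0.079, -2.183]
force: [-0.2, -0.0, -1.1]
opening: 0.0458
```

Run:
```python
from hp import *
hpos(); goto(hw(-74,3.5,25.5),np.pi/2+TH)
c=cam('top'); im=c['pixels']; cv2.imwrite('pics/top3.png',cv2.resize(im[170:290,190:330],None,fx=5,fy=5,interpolation=cv2.INTER_CUBIC))
```

```text
holder tcp [-84.8   3.1] F [-0.2 -0. ] -1.1
t 6.85 tcp [494.   48.6  26.2] tooly deg -85.86 xaxis [ 0.002 -0.    -1.   ] F [-0.2 -0.  -1.1] open 0.0458
 -> linear [ 0.0012 -0.0006 -0.018 ] roll -0.0033 dist mm 10.8
```

View pics/top3.png

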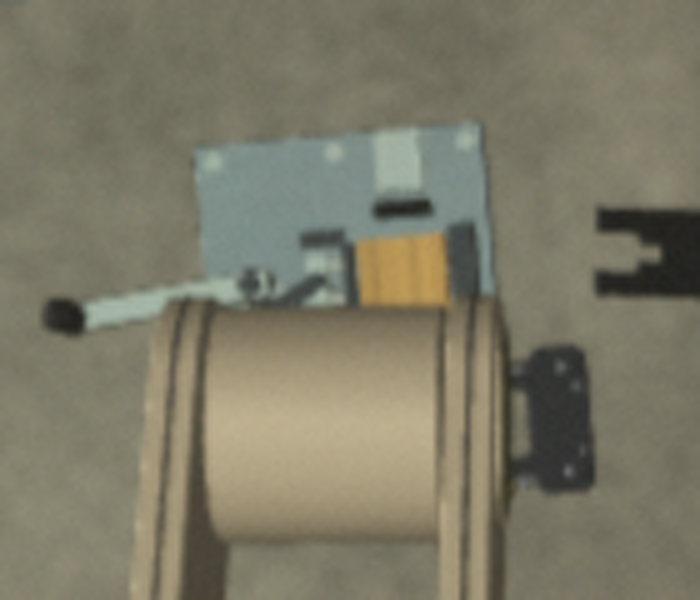

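The pin lies between the pad and the fixed jaw. Its tail edge is at crop y≈236 and the stop face at y≈214, so about 11 mm remains.

{"op": "apply_moves", "data": {"series": [{"jaw": 1,"linear": [0.001,0,-0.005],"roll": 0},{"jaw": 1,"linear": [0.001,0,-0.01],"roll": 0},{"jaw": 1,"linear": [0.001,0,-0.0117],"roll": 0},{"jaw": 1,"linear": [0.001,0,-0.0117],"roll": 0}]}}

```text
t: 7.4
tool_pos: [0.5009, 0.0491, 0.0255]
orientation: [2.186, 0.079, -2.183]
force: [0.6, -0.6, -1.0]
opening: 0.0457
```

{"op": "apply_moves", "data": {"series": [{"jaw": 1,"linear": [0,0,-0.0017],"roll": 0},{"jaw": 1,"linear": [0,0,-0.0017],"roll": 0}]}}

```text
t: 7.65
tool_pos: [0.502, 0.0492, 0.0256]
orientation: [2.186, 0.079, -2.183]
force: [0.6, 0.4, -0.1]
opening: 0.0458
```

{"op": "apply_moves", "data": {"series": [{"jaw": 1,"linear": [0,0,-0.0017],"roll": 0},{"jaw": 1,"linear": [0,0,-0.0017],"roll": 0}]}}

```text
t: 7.9
tool_pos: [0.503, 0.0492, 0.0256]
orientation: [2.186, 0.079, -2.183]
force: [-0.0, 0.2, -0.8]
opening: 0.0459
```

{"op": "apply_moves", "data": {"series": [{"jaw": 1,"linear": [0,0,-0.0017],"roll": 0},{"jaw": 1,"linear": [0,0,-0.0017],"roll": 0}]}}

```text
t: 8.15
tool_pos: [0.5042, 0.0493, 0.0256]
orientation: [2.187, 0.079, -2.182]
force: [0.2, -0.9, -1.2]
opening: 0.046
```

```bash
python3 -c "
from hp import *
hpos()"
```

```text
holder tcp [-74.6   3.1] F [ 0.1 -0.9] -1.2
```

{"op": "apply_moves", "data": {"series": [{"jaw": 1,"linear": [0,0,-0.0017],"roll": 0},{"jaw": 1,"linear": [0,0,-0.0017],"roll": 0}]}}

```text
t: 8.4
tool_pos: [0.5053, 0.0494, 0.0257]
orientation: [2.187, 0.079, -2.182]
force: [0.1, 0.3, -0.3]
opening: 0.0458
```

{"op": "apply_moves", "data": {"series": [{"jaw": 1,"linear": [0,0,-0.0017],"roll": 0},{"jaw": 1,"linear": [0,0,-0.0017],"roll": 0}]}}

```text
t: 8.65
tool_pos: [0.506, 0.0494, 0.0255]
orientation: [2.186, 0.079, -2.183]
force: [-1.0, -0.7, 0.0]
opening: 0.0457
```

{"op": "apply_moves", "data": {"series": [{"jaw": 1,"linear": [0,0,-0.0012],"roll": 0},{"jaw": 1,"linear": [0,0,-0.0012],"roll": 0}]}}

```text
t: 8.9
tool_pos: [0.5063, 0.0495, 0.0253]
orientation: [2.185, 0.079, -2.184]
force: [-2.5, -1.3, 1.1]
opening: 0.0457
```

{"op": "apply_moves", "data": {"series": [{"jaw": 1,"linear": [0,0,-0.001],"roll": 0},{"jaw": 1,"linear": [0,0,-0.001],"roll": 0}]}}

```text
t: 9.15
tool_pos: [0.5065, 0.0495, 0.0251]
orientation: [2.184, 0.079, -2.185]
force: [-5.0, -0.4, 1.1]
opening: 0.046
```

The stop is felt at 5 N, with the tail at x ≈ 32.7, matching the ≈31 seen. I'll ease the preload before releasing so the cushion doesn't kick the pin back.

{"op": "apply_moves", "data": {"series": [{"jaw": 1,"linear": [0.0008,0,0.0005],"roll": 0},{"jaw": 1,"linear": [0.0008,0,0.0005],"roll": 0}]}}

```text
t: 9.4
tool_pos: [0.5063, 0.0495, 0.0247]
orientation: [2.184, 0.079, -2.185]
force: [-3.3, -0.3, 1.1]
opening: 0.0458
```

{"op": "apply_moves", "data": {"series": [{"jaw": 1,"linear": [0.0006,0,0.0006],"roll": 0},{"jaw": 1,"linear": [0.0006,0,0.0006],"roll": 0}]}}

```text
t: 9.65
tool_pos: [0.5062, 0.0495, 0.0245]
orientation: [2.185, 0.079, -2.184]
force: [-3.4, -0.8, 1.3]
opening: 0.0458
```

{"op": "apply_moves", "data": {"series": [{"jaw": 1,"linear": [0,0,0.001],"roll": 0},{"jaw": 1,"linear": [0,0,0.001],"roll": 0}]}}

```text
t: 9.9
tool_pos: [0.5059, 0.0494, 0.0246]
orientation: [2.185, 0.079, -2.184]
force: [-2.6, -0.6, 0.9]
opening: 0.0456
```

{"op": "apply_moves", "data": {"series": [{"jaw": 1,"linear": [0,0,0.0008],"roll": 0},{"jaw": 1,"linear": [0,0,0.0008],"roll": 0}]}}

```text
t: 10.15
tool_pos: [0.5056, 0.0494, 0.0247]
orientation: [2.186, 0.079, -2.183]
force: [-0.2, 0.2, -0.4]
opening: 0.0457
```

{"op": "apply_moves", "data": {"series": [{"jaw": 1,"linear": [0,0,-0.0007],"roll": 0},{"jaw": 1,"linear": [0,0,-0.0007],"roll": 0}]}}

```text
t: 10.4
tool_pos: [0.5059, 0.0495, 0.0246]
orientation: [2.186, 0.079, -2.183]
force: [-1.6, -0.4, 0.1]
opening: 0.0457
```

Bearing lightly at 1.6 N. Release.

{"op": "apply_moves", "data": {"series": [{"jaw": 0.2,"linear": [0,0,0],"roll": 0},{"jaw": -0.2,"linear": [0,0,0],"roll": 0},{"jaw": -0.5,"linear": [0,0,0],"roll": 0},{"jaw": -0.5,"linear": [0,0,0],"roll": 0},{"jaw": -0.5,"linear": [0,0,0],"roll": 0}]}}

```text
t: 11.02
tool_pos: [0.506, 0.0495, 0.0247]
orientation: [2.186, 0.079, -2.183]
force: [0.7, -0.0, -0.6]
opening: 0.0693
```

```bash
python3 -c "
from hp import *
hpos()
c=cam('side'); im=c['pixels']; cv2.imwrite('pics/side2.png',cv2.resize(im[240:340,210:350],None,fx=5,fy=5,interpolation=cv2.INTER_CUBIC))"
```

```text
holder tcp [-72.8   3.2] F [ 0.7 -0.1] -0.6
```

View pics/side2.png

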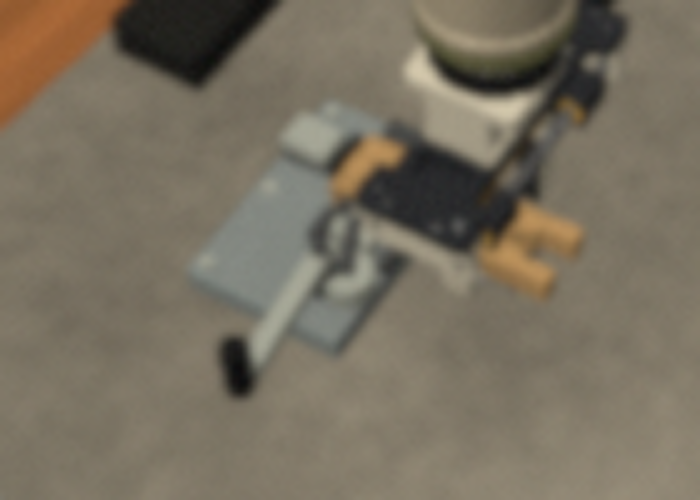

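The pin sits in the channel with its tail at crop (350,165) against the stop block, its prongs outside at (530,250), and the fingers open and off it. I'll rise, close the fingers and go behind the knob.

{"op": "apply_moves", "data": {"series": [{"jaw": -0.5,"linear": [-0.03,0,0],"roll": 0},{"jaw": -0.5,"linear": [-0.1,0,0],"roll": 0},{"jaw": -0.5,"linear": [-0.2,0,0],"roll": 0},{"jaw": 1,"linear": [-0.21,0,0],"roll": 0},{"jaw": 1,"linear": [-0.21,0,0],"roll": 0}]}}

```text
t: 11.7
tool_pos: [0.5066, 0.0495, 0.1522]
orientation: [2.189, 0.079, -2.18]
force: [-0.6, 0.4, 0.4]
opening: 0.0541
```

```bash
cat >> hp.py <<'E'
def lev(phi,gap=0,z=63):
    k=np.array([0,80])+95*np.array([-np.sin(phi),np.cos(phi)])+(16.5+gap)*np.array([np.cos(phi),np.sin(phi)])
    goto(hw(k[0],k[1],z),np.pi/2+TH+phi)
E
python3 - <<'E'
from hp import *
print(np.round(read_state()['q'],2)); lev(0.1,25,130)
E
```

```text
[-0.   -0.08  1.82 -0.    1.39  1.5 ]
t 11.7 tcp [506.6  49.5 152.2] tooly deg -85.86 xaxis [ 0.004 -0.    -1.   ] F [-0.6  0.4  0.4] open 0.0541
 -> linear [ 0.0376 -0.2929 -0.1726] roll -0.1942 dist mm 205.2
```

{"op": "apply_moves", "data": {"series": [{"jaw": 1,"linear": [0,-0.09,-0.053],"roll": -0.1},{"jaw": 1,"linear": [0,-0.18,-0.106],"roll": -0.19},{"jaw": 1,"linear": [0,-0.26,-0.153],"roll": -0.19},{"jaw": 1,"linear": [0.02,-0.293,-0.1726],"roll": -0.19},{"jaw": 1,"linear": [0.0376,-0.293,-0.1726],"roll": -0.19},{"jaw": 1,"linear": [0.0376,-0.293,-0.1726],"roll": -0.19}]}}

```text
t: 12.45
tool_pos: [0.5952, 0.2309, 0.1271]
orientation: [2.13, 0.181, -2.132]
force: [0.6, -0.5, -0.5]
opening: 0.0005
```

Run:
```python
from hp import *
lev(0.1,25,63)
c=cam('top'); im=c['pixels']; cv2.imwrite('pics/top4.png',cv2.resize(im[170:290,150:310],None,fx=5,fy=5,interpolation=cv2.INTER_CUBIC))
```

```text
t 12.45 tcp [595.2 230.9 127.1] tooly deg -80.17 xaxis [-0.001 -0.002 -1.   ] F [ 0.6 -0.5 -0.5] open 0.0005
 -> linear [ 0.1068 -0.0017 -0.0039] roll -0.0046 dist mm 64.1
```

View pics/top4.png

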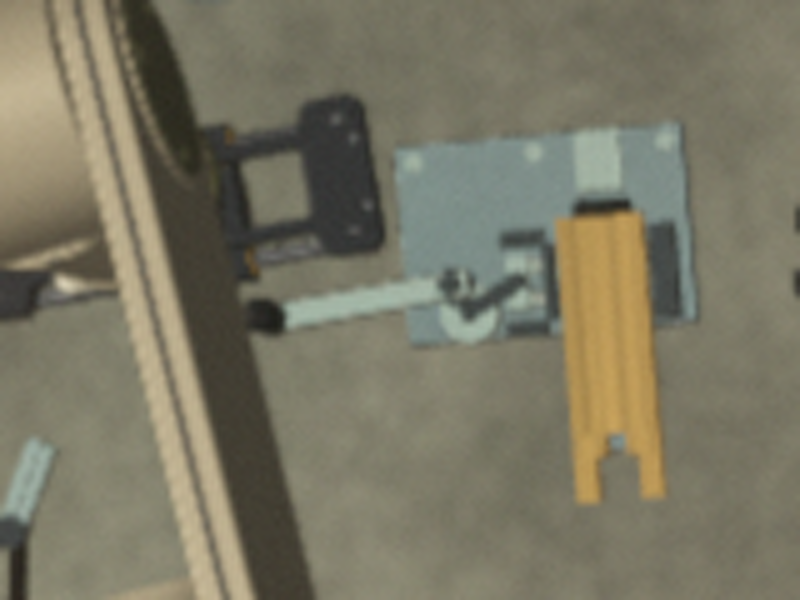

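The pin bears on the stop at crop (600,212), straight in the channel with its prongs outside. The knob at (265,317) is clear of the gripper. Lowering behind the knob.

{"op": "apply_moves", "data": {"series": [{"jaw": 1,"linear": [0.05,-0.002,-0.004],"roll": 0},{"jaw": 1,"linear": [0.1,-0.002,-0.004],"roll": 0},{"jaw": 1,"linear": [0.107,-0.002,-0.004],"roll": 0},{"jaw": 1,"linear": [0.107,-0.002,-0.004],"roll": 0},{"jaw": 1,"linear": [0.107,-0.002,0.015],"roll": 0},{"jaw": 1,"linear": [0.107,-0.002,0.025],"roll": 0},{"jaw": 1,"linear": [0.107,-0.002,0.025],"roll": 0}]}}

```text
t: 13.38
tool_pos: [0.5808, 0.2295, 0.0649]
orientation: [2.133, 0.182, -2.13]
force: [0.2, -0.6, 0.1]
opening: 0.0007
```

Run:
```python
from hp import *
hpos()
for p in (.15,.2,.25,.3,.35,.4,.45,.5): lev(p,0,63)
```

```text
holder tcp [ 15.1 177.2] F [ 0.1 -0.6] 0.1
t 13.38 tcp [580.8 229.5  64.9] tooly deg -80.19 xaxis [ 0.002 -0.001 -1.   ] F [ 0.2 -0.6  0.1] open 0.0007
 -> linear [ 0.0032 -0.0008  0.0217] roll -0.1008 dist mm 13.2
t 13.38 tcp [580.8 229.5  64.9] tooly deg -80.19 xaxis [ 0.002 -0.001 -1.   ] F [ 0.2 -0.6  0.1] open 0.0007
 -> linear [ 0.0032 -0.0016  0.0297] roll -0.1963 dist mm 17.9
t 13.38 tcp [580.8 229.5  64.9] tooly deg -80.19 xaxis [ 0.002 -0.001 -1.   ] F [ 0.2 -0.6  0.1] open 0.0007
 -> linear [ 0.0032 -0.0019  0.0377] roll -0.2918 dist mm 22.7
t 13.38 tcp [580.8 229.5  64.9] tooly deg -80.19 xaxis [ 0.002 -0.001 -1.   ] F [ 0.2 -0.6  0.1] open 0.0007
 -> linear [ 0.0032 -0.0019  0.0458] roll -0.3873 dist mm 27.5
t 13.38 tcp [580.8 229.5  64.9] tooly deg -80.19 xaxis [ 0.002 -0.001 -1.   ] F [ 0.2 -0.6  0.1] open 0.0007
 -> linear [ 0.0031 -0.0014  0.0538] roll -0.4828 dist mm 32.3
t 13.38 tcp [580.8 229.5  64.9] tooly deg -80.19 xaxis [ 0.002 -0.001 -1.   ] F [ 0.2 -0.6  0.1] open 0.0007
 -> linear [ 0.0031 -0.0006  0.0618] roll -0.5783 dist mm 37.1
t 13.38 tcp [580.8 229.5  64.9] tooly deg -80.19 xaxis [ 0.002 -0.001 -1.   ] F [ 0.2 -0.6  0.1] open 0.0007
 -> linear [0.0031 0.0007 0.0697] roll -0.6738 dist mm 41.9
t 13.38 tcp [580.8 229.5  64.9] tooly deg -80.19 xaxis [ 0.002 -0.001 -1.   ] F [ 0.2 -0.6  0.1] open 0.0007
 -> linear [0.0031 0.0023 0.0776] roll -0.7693 dist mm 46.6
```

Push up to φ≈0.5.

{"op": "apply_moves", "data": {"series": [{"jaw": 1,"linear": [0.003,-0.001,0.014],"roll": -0.05},{"jaw": 1,"linear": [0.003,-0.001,0.022],"roll": -0.1},{"jaw": 1,"linear": [0.003,-0.0016,0.03],"roll": -0.2},{"jaw": 1,"linear": [0.003,-0.0019,0.038],"roll": -0.29},{"jaw": 1,"linear": [0.003,-0.0019,0.046],"roll": -0.39},{"jaw": 1,"linear": [0.003,-0.0014,0.054],"roll": -0.48},{"jaw": 1,"linear": [0.003,-0.0006,0.062],"roll": -0.58},{"jaw": 1,"linear": [0.003,0.0007,0.07],"roll": -0.67},{"jaw": 1,"linear": [0.003,0.0023,0.078],"roll": -0.77},{"jaw": 1,"linear": [0.003,0.0023,0.078],"roll": -0.77}]}}

```text
t: 14.62
tool_pos: [0.5347, 0.2203, 0.0632]
orientation: [1.896, 0.559, -1.893]
force: [0.5, 1.2, 0.3]
opening: 0.0004
```

```bash
cat >> hp.py <<'E'
def levs(ps,z=63):
    s=read_state(); R=cv2.Rodrigues(np.array(s['orientation'],float))[0]; p=np.array(s['tool_pos']); y=np.arctan2(R[1,1],R[0,1])
    for phi in ps:
        k=np.array([0,80])+95*np.array([-np.sin(phi),np.cos(phi)])+16.5*np.array([np.cos(phi),np.sin(phi)])
        l=R.T@(np.array(hw(*k,z))-p)/0.6; d=(np.pi/2+TH+phi-y+np.pi/2)%np.pi-np.pi/2
        print(round(phi,2),np.round(l,4).tolist(),round(-d/np.radians(30),3))
E
python3 - <<'E'
from hp import *
hpos(); lev(.5); levs(np.arange(.55,.96,.05))
c=cam('side'); im=c['pixels']; cv2.imwrite('pics/side3.png',cv2.resize(im[240:340,210:350],None,fx=5,fy=5,interpolation=cv2.INTER_CUBIC))
E
```

```text
holder tcp [-31.5 171.4] F [0.5 1.2] 0.3
t 14.62 tcp [534.7 220.3  63.2] tooly deg -57.05 xaxis [ 0.002 -0.001 -1.   ] F [0.5 1.2 0.3] open 0.0004
 -> linear [ 0.0003  0.0005 -0.0006] roll 0.0019 dist mm 0.5
0.55 [0.0003, -0.0007, 0.0073] -0.094
0.6 [0.0003, -0.0015, 0.0153] -0.189
0.65 [0.0003, -0.0018, 0.0234] -0.285
0.7 [0.0003, -0.0018, 0.0314] -0.38
0.75 [0.0003, -0.0014, 0.0394] -0.476
0.8 [0.0003, -0.0006, 0.0474] -0.571
0.85 [0.0003, 0.0006, 0.0554] -0.667
0.9 [0.0002, 0.0022, 0.0632] -0.762
0.95 [0.0002, 0.0042, 0.071] -0.858
```

View pics/side3.png

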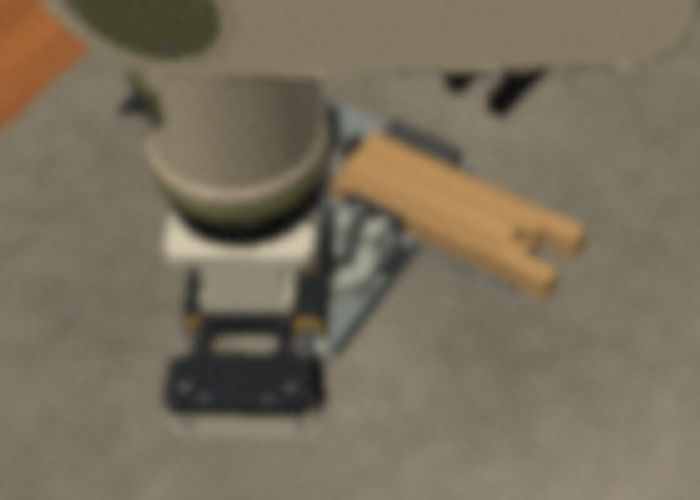

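The knob is hidden behind the gripper and the pin is undisturbed. Forces are small, so I'm continuing the arc to 0.95 and watching the force.

{"op": "apply_moves", "data": {"series": [{"jaw": 1,"linear": [0,-0.0007,0.0073],"roll": -0.09},{"jaw": 1,"linear": [0,-0.0015,0.0153],"roll": -0.19},{"jaw": 1,"linear": [0,-0.0018,0.0234],"roll": -0.28},{"jaw": 1,"linear": [0,-0.0018,0.0314],"roll": -0.38},{"jaw": 1,"linear": [0,-0.0014,0.0394],"roll": -0.48},{"jaw": 1,"linear": [0,-0.0006,0.0474],"roll": -0.57}]}}

```text
t: 15.42
tool_pos: [0.5112, 0.2058, 0.0633]
orientation: [1.704, 0.793, -1.699]
force: [3.6, 4.4, -2.2]
opening: 0.0007
```

Run:
```python
from hp import *
hpos(); lev(.8); levs(np.arange(.85,1.26,.05))
```

```text
holder tcp [-56.  158.7] F [3.9 4.1] -2.2
t 15.43 tcp [511.2 205.8  63.3] tooly deg -39.96 xaxis [ 0.003  0.    -1.   ] F [ 3.6  4.4 -2.2] open 0.0007
 -> linear [0.0004 0.     0.0016] roll -0.0014 dist mm 1.0
0.85 [0.0004, -0.0011, 0.0095] -0.097
0.9 [0.0004, -0.0019, 0.0175] -0.192
0.95 [0.0004, -0.0023, 0.0256] -0.288
1.0 [0.0004, -0.0023, 0.0336] -0.383
1.05 [0.0003, -0.0018, 0.0416] -0.479
1.1 [0.0003, -0.001, 0.0496] -0.574
1.15 [0.0003, 0.0002, 0.0575] -0.67
1.2 [0.0003, 0.0019, 0.0654] -0.765
1.25 [0.0003, 0.0039, 0.0732] -0.861
```

The resistance is about 5.7 N and square to the lever, so the cam is working. Continuing.

{"op": "apply_moves", "data": {"series": [{"jaw": 1,"linear": [0,-0.0011,0.0095],"roll": -0.1},{"jaw": 1,"linear": [0,-0.0019,0.0175],"roll": -0.19},{"jaw": 1,"linear": [0,-0.0023,0.0256],"roll": -0.29},{"jaw": 1,"linear": [0,-0.0023,0.0336],"roll": -0.38},{"jaw": 1,"linear": [0,-0.0018,0.0416],"roll": -0.48},{"jaw": 1,"linear": [0,-0.001,0.0496],"roll": -0.57}]}}

```text
t: 16.18
tool_pos: [0.492, 0.1837, 0.0632]
orientation: [1.499, 0.992, -1.492]
force: [2.5, 1.9, -1.8]
opening: 0.0008
```

Run:
```python
from hp import *
hpos(); lev(1.1); levs(np.arange(1.15,1.41,.05))
```

```text
holder tcp [-76.8 138.1] F [2.7 1.7] -1.8
t 16.18 tcp [492.  183.7  63.2] tooly deg -22.81 xaxis [ 0.004  0.001 -1.   ] F [ 2.5  1.9 -1.8] open 0.0008
 -> linear [ 0.0004 -0.0003  0.0007] roll -0.0026 dist mm 0.5
1.15 [0.0004, -0.0015, 0.0086] -0.098
1.2 [0.0003, -0.0023, 0.0166] -0.194
1.25 [0.0003, -0.0026, 0.0247] -0.289
1.3 [0.0003, -0.0026, 0.0327] -0.385
1.35 [0.0003, -0.0022, 0.0407] -0.48
1.4 [0.0003, -0.0013, 0.0487] -0.576
```

{"op": "apply_moves", "data": {"series": [{"jaw": 1,"linear": [0,-0.0015,0.0086],"roll": -0.1},{"jaw": 1,"linear": [0,-0.0023,0.0166],"roll": -0.19},{"jaw": 1,"linear": [0,-0.0026,0.0247],"roll": -0.29},{"jaw": 1,"linear": [0,-0.0026,0.0327],"roll": -0.38},{"jaw": 1,"linear": [0,-0.0022,0.0407],"roll": -0.48},{"jaw": 1,"linear": [0,-0.0022,0.0407],"roll": -0.48},{"jaw": 1,"linear": [0,-0.0022,0.0407],"roll": -0.48}]}}

```text
t: 17.05
tool_pos: [0.4812, 0.1617, 0.0631]
orientation: [1.32, 1.134, -1.314]
force: [-0.4, 0.2, -0.8]
opening: 0.0006
```

Run:
```python
from hp import *
hpos(); lev(1.35); lev(1.3,60,150); print(read_state()['q'])
c=cam('top'); im=c['pixels']; cv2.imwrite('pics/top5.png',cv2.resize(im[170:290,180:320],None,fx=5,fy=5,interpolation=cv2.INTER_CUBIC))
```

```text
holder tcp [-89.2 117. ] F [-0.4  0.2] -0.8
t 17.05 tcp [481.2 161.7  63.1] tooly deg -8.5 xaxis [ 0.004  0.001 -1.   ] F [-0.4  0.2 -0.8] open 0.0006
 -> linear [0.0001 0.0001 0.0001] roll -0.0029 dist mm 0.1
t 17.05 tcp [481.2 161.7  63.1] tooly deg -8.5 xaxis [ 0.004  0.001 -1.   ] F [-0.4  0.2 -0.8] open 0.0006
 -> linear [-0.1447  0.007  -0.1079] roll 0.0926 dist mm 108.4
[2.23145948e-01 1.20895983e-02 1.90671268e+00 9.64934735e-05
 1.21901314e+00 3.71421701e-01]
```

Force is back to zero, so the lever has left the fingers. Backing off and going clear.

{"op": "apply_moves", "data": {"series": [{"jaw": 1,"linear": [0,0,-0.03],"roll": 0},{"jaw": 1,"linear": [-0.02,0,-0.06],"roll": 0},{"jaw": 1,"linear": [-0.1,0,-0.1],"roll": 0},{"jaw": 1,"linear": [-0.2,0,-0.16],"roll": 0},{"jaw": 1,"linear": [-0.28,0,-0.24],"roll": 0},{"jaw": 1,"linear": [-0.3,0,-0.3],"roll": 0},{"jaw": 1,"linear": [-0.3,0,-0.3],"roll": 0},{"jaw": 1,"linear": [-0.3,0,-0.3],"roll": 0},{"jaw": 1,"linear": [-0.3,0,-0.3],"roll": 0}]}}

```text
t: 18.23
tool_pos: [0.5066, 0.3389, 0.2424]
orientation: [1.319, 1.134, -1.316]
force: [0.5, -0.8, 0.6]
opening: 0.0003
```

Run:
```python
from hp import *
hpos(); 
c=cam('top'); im=c['pixels']; cv2.imwrite('pics/top6.png',cv2.resize(im[160:310,180:340],None,fx=4,fy=4,interpolation=cv2.INTER_CUBIC))
```

```text
holder tcp [-50.8 291.8] F [ 0.4 -0.8] 0.6
```

View pics/top6.png

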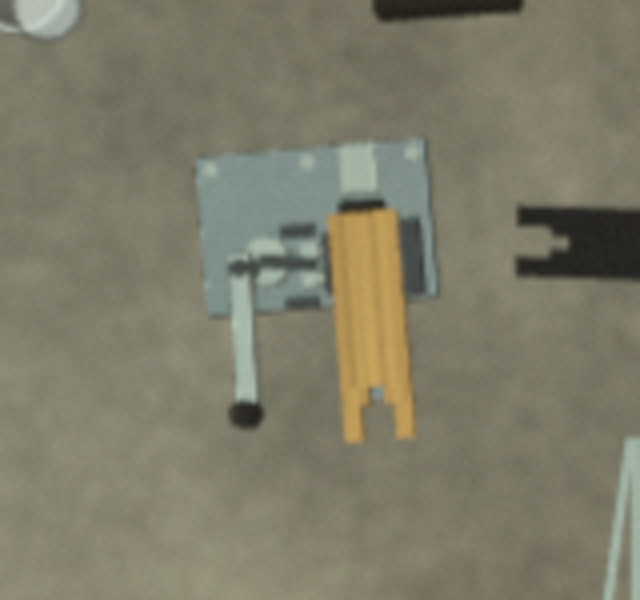

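The lever lies along the holder's -x, with the knob at crop (246,413). The pad is on the pin, the pin is against the fixed jaw, and the tail is at the stop at (362,210). One last numeric check on the lever angle, the tail and the bystanders.

Run:
```python
from hp import *
c=cam('top'); im=c['pixels']; a=cv2.imread('pics/top0.png')
R=np.array([[np.cos(TH),-np.sin(TH)],[np.sin(TH),np.cos(TH)]])
toH=lambda uv,z:np.round((onplane(c,np.array(uv)/4+[180,160]-.37,z/1000)[:,:2]-T)@R*1000,1)
k=toH([[246,411.]],88)[0]; print('knob',k,'lever rad',np.arctan2(-k[0],k[1]-80)); print('tail',toH([[328,214.],[400,209]],38),'prongs',toH([[345,443.],[414,438]],38))
d=cv2.GaussianBlur(cv2.absdiff(im,a),(5,5),0).max(2)
for n,(x,y,w,h) in dict(offcut=(368,152,26,44),charcoal=(266,128,50,42),block=(126,184,42,46),hammer=(455,155,42,90),jar=(168,138,38,36),pliers=(130,252,36,62),tweezers=(325,262,22,58),black=(303,205,68,32),blue=(408,272,72,44),black2=(480,303,70,30)).items(): print(n,(d[y:y+h,x:x+w]>30).sum())
```

```text
knob [-92.7  79.7] lever rad 1.5740325614516149
tail [[ 32.6  23. ]
 [ 31.8 -24.5]] prongs [[-118.2   23.9]
 [-118.8  -21.3]]
offcut 0
charcoal 0
block 365
hammer 0
jar 0
pliers 477
tweezers 0
black 0
blue 0
black2 0
```

The block and pliers differences are probably the arm hiding them. I'll move aside at height to confirm.

{"op": "apply_moves", "data": {"series": [{"jaw": 1,"linear": [0,0,0.08],"roll": 0},{"jaw": 1,"linear": [0,0,0.18],"roll": 0},{"jaw": 1,"linear": [0,0,0.28],"roll": 0},{"jaw": 1,"linear": [0,0,0.38],"roll": 0},{"jaw": 1,"linear": [0,0,0.48],"roll": 0},{"jaw": 1,"linear": [0,0,0.58],"roll": 0},{"jaw": 1,"linear": [0,0,0.68],"roll": 0},{"jaw": 1,"linear": [0,0,0.8],"roll": 0},{"jaw": 1,"linear": [0,0,0.8],"roll": 0},{"jaw": 1,"linear": [0,0,0.8],"roll": 0},{"jaw": 1,"linear": [0,0,0.8],"roll": 0}]}}

```text
t: 19.7
tool_pos: [0.4357, -0.1348, 0.2422]
orientation: [1.319, 1.134, -1.315]
force: [0.2, -0.2, 0.4]
opening: 0.0008
```

Run:
```python
from hp import *
c=cam('top'); im=c['pixels']; a=cv2.imread('pics/top0.png'); cv2.imwrite('pics/top7.png',im)
d=cv2.GaussianBlur(cv2.absdiff(im,a),(5,5),0).max(2)
for n,(x,y,w,h) in dict(block=(126,184,42,46),jar=(168,138,38,36),pliers=(130,252,36,62)).items(): print(n,(d[y:y+h,x:x+w]>30).sum())
```

```text
block 0
jar 0
pliers 0
```

View pics/top7.png

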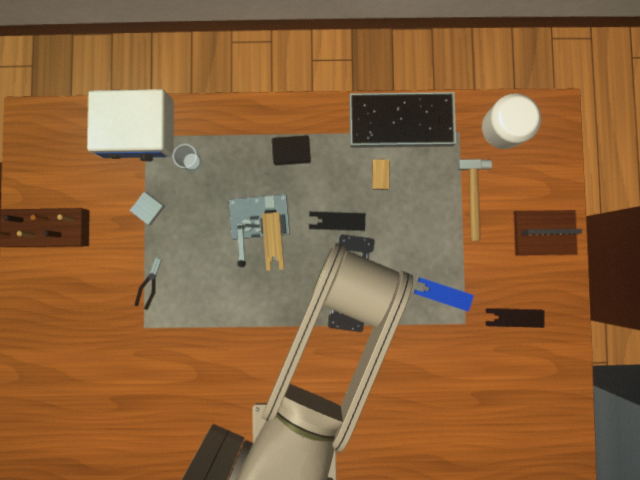

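The pin is clamped at (272,240), the lever is shut with its knob at (241,262), all bystanders are unmoved and the arm is clear at z = 0.24. Handing in.

```bash
python3 -c "
from plant import *
print(close_job())"
```

```text
the job is handed in; nothing more can be done
None
```

The wooden bench pin is clamped in its holder, tail first and flat, and the job was handed in at about 20 s of the 72 s allowed.

- **Pin:** I felt the stop at up to 5 N, then eased to about 1.6 N and let go. After clamping, the tail measured at the holder's x ≈ 32, against ≈ 32.7 mm when the stop was felt. That position comes from the camera only, good to 1–2 mm. Its sides are at y ≈ ±23, against the fixed jaw.
- **Lever:** I pushed it round by its knob. The highest force read was about 6 N, and the fingers lost contact just past centre, as expected from the snap. It measured about 1.57 rad, against its end at 1.55, so it is fully over.
- **Bystanders:** None had moved between the first and last pictures. The block and pliers first showed a difference because the arm hid them, which went once it moved aside. The final position also hides part of the mat, including the tweezers, but they showed no change in the check just before.
- **Arm:** It ended clear of everything, 0.24 m above the bench, with wrist forces at noise level. No check failed.

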